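# Sort out the flameless candles that have no batteries

## Robot

A 6-joint arm with a two-finger parallel gripper is mounted at the origin on the work surface. World frame = base frame: x ahead of the robot, y to its left, z up, the work surface at z = 0. Lengths are in m, angles in rad, forces in N, time in s.
With the tool pointing down it reaches from about 0.35 to 0.775 m from the base axis. Payload 5.5 kg.
Tool frame: the origin (TCP) lies between the finger pads; the fingertips stand 19 mm ahead of it and the grasp point (between the pads) is the TCP; z points along the fingers, y is the line along which they close (so a half turn about z gives the same grasp; the last joint's range is limited). The gripper opens to 85 mm and grips with 20 to 120 N. Pads are 22 mm wide; open, the fingers measure 114 mm over their backs; the gripper's body (76 mm by 85 mm) begins 54 mm behind the grasp point. The pads swing forward as they close: fully open they stand 13 mm farther back than shut.
Start: joints at [1.201, 0.313, 0.046, 1.304, 0, 1.431], TCP at [0.131, 0.56, 0.25] pointing down, gripper open.
Joint ranges: [-2.76, 2.76], [-0.86, 1.69], [-1.03, 1.26], [-2.2, 2.34], [-1.47, 1.5], [-3.14, 3.14]. Speed limits (rad/s): [2.57, 2.57, 3.14, 3.14, 3.14, 3.14].

## Interface

Orientations are given as a unit quaternion [w, x, y, z].
In Python, from workcell import env gives the robot as it stands.
- The arm moves only by the shell command python3 -m pendant 'ROWS' [FORCE]. ROWS is JSON, a list of rows, each an object with "travel": the shift along the tool's x, y, z scaled (see below), a list of three; "rot": the turn, a rotation vector about the tool's x, y, z scaled (see below), a list of three; "fingers": the opening, from -1 (shut) to 1 (fully open). In form: [{"travel": [dx, dy, dz], "rot": [wx, wy, wz], "fingers": fingers}, ...]. A call has 1 to 10 rows; each row is the pose to reach, as a shift and turn from the pose commanded when the call began, along the tool's axes at that moment; what a row does not reach only later rows make up. The controller multiplies each number of a shift by 0.12 m and each number of a turn by 60 degrees. A row lasts 1/10 s, in which the tool goes at most 50 mm and 8.59 degrees, less where a joint would pass 70% of its speed; a pose out of reach is approached as far as the arm can. A call with a number of a shift or a turn outside -1 to 1 is refused whole. A call with a gripper value outside its range is refused whole. The fingers move at their own pace and stop on an object; FORCE is the grip in N (left out, the last holds). Time passes only in rows, so rows that repeat a pose let the fingers close. It gives the time, the measured TCP pose, the force, the opening and the grip force at its end, in the units of the state.
- env.get_state(): the state, without advancing time (a new reading comes with each control period).
- env.read_camera(name): name is "scene" or "top" or "wrist"; returns (picture, depth): 480x640x3 uint8, blue, green, red; 480x640 float32, m along the optical axis (not along the pixel's ray), 0 where there is no reading.
- env.camera_model(name): a dict with "fovy" (degrees; the focal length in pixels is half the picture's height over the tangent of half this angle, whatever the lens; pixels are square), "cx", "cy" (the principal point, pixels), "rvec" (rotation vector, rad) and "tvec" (3), from world to camera coordinates, as OpenCV has them; the wrist camera has in their place "T_tool_cam" (4x4, takes a point from camera to tool coordinates, whose origin is the TCP and whose axes are the flange's). Camera axes: x right, y down, z forward; pixel columns grow to the right and rows downward; lengths in m; the calibration is good to about 2 mm. A picture is of the moment at which its call begins: read the wrist's pose just before it. camera_model takes no time and is no camera call.
- env.hand_in(): hands the job in; it is judged then, once.
Trained networks look in the newest picture that a camera, given by its name, has taken for a name from the list of things; names that differ only in an ending like _2 or _b are one class to them, and where a whole thing is asked for, a point or a joint stands for the part that bears it (a point fixed in the world has none). Each returns a list of dicts, best first, with "conf" (0 to 1); they miss things now and then, are a little off and sometimes report something else, mostly with a low value. They report only what shows in the picture. A call takes as long as a camera call. They do not tell look-alikes from the thing itself.
- env.outline_of(camera, target): "mask" (480x640 bool, what is visible of it) and "xy" ([column, row] in pixels, amid what is visible of it).
The state is a dict: "clock": time; "joint_pos": joint angles; "qvel": joint speeds; "tau": joint torques, N m; "tcp_pos": TCP position; "orientation": TCP orientation; "wrist_force": force on the tool from outside, world axes, zero at the start; "ft_torque": the same for the moment, N m; "finger_gap": finger opening in m; "grip_force": force on a finger pad.
Only numpy, scipy, OpenCV 4.12 (cv2) and the standard library are available. Lean on these libraries where they do the work, as an engineer would, in place of code of your own. Each camera call takes 0.05 s, during which the arm holds its last target. There are 200 camera calls.

## Task

Two of the four flameless candles on the cork mat have no batteries in them; they look just like the loaded ones, so lift them to feel which are the light ones. Stand the two empty candles upright on the floor of the wooden tray, next to the carton of fresh cells, and leave the two loaded ones standing upright on the mat. Set each candle down, do not drop it or knock any over, and leave the remote, the mug and the spectacle case where they are.

Things in the scene. Friction and masses are not known exactly. Their poses are not given: they have to be found in the camera images.
- candle_a: one of four flameless candles alike to the eye: ivory plastic cylinder, 56 mm in diameter, 140 mm tall, the flame in its top reaching 150 mm. It weighs 130 to 190 g without batteries, 410 to 470 g with its two D cells inside; two are without, two with, and only the weight tells. Origin: centre of the underside, z up; yaw means nothing. Stands on the mat, centres 114 mm or more apart.
- candle_b: one of four flameless candles alike to the eye: ivory plastic cylinder, 56 mm in diameter, 140 mm tall, the flame in its top reaching 150 mm. It weighs 130 to 190 g without batteries, 410 to 470 g with its two D cells inside; two are without, two with, and only the weight tells. Origin: centre of the underside, z up; yaw means nothing. Stands on the mat, centres 114 mm or more apart.
- candle_c: one of four flameless candles alike to the eye: ivory plastic cylinder, 56 mm in diameter, 140 mm tall, the flame in its top reaching 150 mm. It weighs 130 to 190 g without batteries, 410 to 470 g with its two D cells inside; two are without, two with, and only the weight tells. Origin: centre of the underside, z up; yaw means nothing. Stands on the mat, centres 114 mm or more apart.
- candle_d: one of four flameless candles alike to the eye: ivory plastic cylinder, 56 mm in diameter, 140 mm tall, the flame in its top reaching 150 mm. It weighs 130 to 190 g without batteries, 410 to 470 g with its two D cells inside; two are without, two with, and only the weight tells. Origin: centre of the underside, z up; yaw means nothing. Stands on the mat, centres 114 mm or more apart.
- mat: flat square cork table mat, 250 x 250 mm, 6 mm thick, fixed to the table, the candles standing on it in two rows of two. Origin: centre of its underside on the table top (z = 0); x and y run along its sides. Mat and tray lie side by side, one to the left and one to the right, either way round.
- tray: dark wooden tray, fixed, 190 mm (its x) by 340 mm (its y). Floor 8 mm above the table, rim 22 mm high, 8 mm wide; a brass handle at either y end reaches 44 mm. Origin: centre of its underside. A fixed open carton of D cells, 76 x 76 mm, 72 mm high above the table, is centred at y = +118 mm; the floor from y = -160 to +75 and x = -85 to +85 mm is free, room for two candles side by side along y.
- remote: black television remote, 185 x 48 x 20 mm, lying on the table beyond mat and tray; bystander. Origin: centre of its underside, x along its length
- mug: white mug, 82 mm in diameter, 95 mm tall, handle towards its +y, beyond mat and tray; bystander. Origin: centre of its underside
- spectacle_case: dark brown spectacle case, 160 x 60 x 40 mm, beyond mat and tray; bystander. Origin: centre of its underside, x along its length
Not all that is in view belongs to the job. What is shaped like the candle_a but pink, purple or red is not meant.

How it is judged:
At the end, for the whole second after the job is handed in: All four candles stand upright (within 0.1 rad) and at rest: the two without batteries rest with their weight on the tray (load on the tray 0.5 to 2.8 N each), the two with batteries with their weight on the mat (over 2.8 N each) ((contact force between candle_a and tray between 0.5 and 2.8 N or contact force between candle_a and mat above 2.8 N) and angle between each of candle_a, candle_b, candle_c, candle_d's own z axis and vertical below 0.1 rad and linear speed of each of candle_a, candle_b, candle_c, candle_d below 0.02 m/s and (contact force between candle_b and tray between 0.5 and 2.8 N or contact force between candle_b and mat above 2.8 N) and (contact force between candle_c and tray between 0.5 and 2.8 N or contact force between candle_c and mat above 2.8 N) and (contact force between candle_d and tray between 0.5 and 2.8 N or contact force between candle_d and mat above 2.8 N)); the robot touches nothing.
It fails at once if a candle is knocked over or tipped by more than 35 degrees (angle between any of candle_a, candle_b, candle_c, candle_d's own z axis and vertical above 0.6 rad).
It fails at once if a candle is dropped (falls freely by more than about 10 mm) ((linear speed of candle_a above 0.45 m/s and contact force between candle_a and the fingers below 0.01 N) or (linear speed of candle_b above 0.45 m/s and contact force between candle_b and the fingers below 0.01 N) or (linear speed of candle_c above 0.45 m/s and contact force between candle_c and the fingers below 0.01 N) or (linear speed of candle_d above 0.45 m/s and contact force between candle_d and the fingers below 0.01 N)).
It fails at once if the remote, the mug or the spectacle case is moved by more than 30 mm (distance of any of remote, mug, spectacle_case from where it was at the start of the episode above 0.03 m).
It also fails if it takes over 67 s, if anything falls off the work surface, if the arm or the gripper's body presses on something with over 40 N, if the wrist force passes 120 N, or if a joint passes its speed limit or range.

## Working session

There is one attempt and no reset: what is moved stays moved. The work goes in short steps, Python scripts to look and compute and a shell command to move; the robot and the scene stay as the last step left them, time stands still between calls to the robot, and variables do not carry over. Pictures are saved under pics/ and viewed, at most 10 in all, crops included, and the job is handed in when it is done.

```bash
ls; mkdir -p pics; cat > h.py <<'E'
from workcell import env
import numpy as np, cv2
from scipy.spatial.transform import Rotation as R
def cam(name):
    m=env.camera_model(name); f=240/np.tan(np.radians(m["fovy"])/2)
    if "rvec" in m:
        Rm=cv2.Rodrigues(np.array(m["rvec"],float))[0]; T=np.eye(4); T[:3,:3]=Rm.T; T[:3,3]=-Rm.T@np.array(m["tvec"],float).ravel()
    else:
        s=env.get_state(); q=s["orientation"]; W=np.eye(4); W[:3,:3]=R.from_quat([q[1],q[2],q[3],q[0]]).as_matrix(); W[:3,3]=s["tcp_pos"]
        T=W@np.array(m["T_tool_cam"])
    return f,m["cx"],m["cy"],T
def cloud(d,c):
    f,cx,cy,T=c; v,u=np.mgrid[:480,:640]
    P=np.stack([(u-cx)/f*d,(v-cy)/f*d,d],-1)
    return P@T[:3,:3].T+T[:3,3]
E
python3 - <<'E'
from h import *
print(env.get_state())
ims=[]
for n in("top","scene"):
    c=cam(n); im,d=env.read_camera(n); P=cloud(d,c); np.savez(n,im=im,d=d,P=P); ims.append(im)
    print(n,env.camera_model(n))
    for t in("candle_a","mat","tray","remote","mug","spectacle_case"):
        for o in env.outline_of(n,t):
            m=o["mask"]&(d>0); Q=P[m]
            print(t,round(o["conf"],2),np.round(o["xy"]),m.sum(),np.round(np.median(Q,0),3),np.round(np.percentile(Q,[2,98],axis=0),3).tolist())
    cv2.imwrite(f"pics/{n}.png",im)
E
```

```text
pics
{'clock': 0.0, 'joint_pos': array([1.20142809e+00, 3.14021720e-01, 4.49722021e-02, 1.30360315e+00,
       1.23387815e-05, 1.43119159e+00]), 'qvel': array([-0.00088424, -0.00013247, -0.0012924 , -0.00020466,  0.00019984,
       -0.00026153]), 'tau': array([-4.98604113e-04, -4.80626392e+01,  2.98534083e+01,  1.93573436e-02,
       -1.61963853e-04,  5.07568046e-06]), 'tcp_pos': array([0.13078815, 0.55943477, 0.24939394]), 'orientation': array([-2.39635705e-04,  1.14629175e-01,  9.93407918e-01, -8.96721636e-04]), 'wrist_force': array([-0.50370513, -0.46202342, -0.63579879]), 'ft_torque': array([ 0.02701173, -0.0323998 , -0.01044445]), 'grip_force': 0.0, 'finger_gap': 0.08573957373466061}
top {'fovy': 42.311923400732454, 'cx': 324.06362524405813, 'cy': 240.7275687174999, 'rvec': array([ 2.14304513, -2.15487284,  0.12007359]), 'tvec': array([-0.06160189,  0.53953017,  1.39142928])}
candle_a 0.95 [475. 265.] 873 [ 0.47  -0.39   0.133] [[0.446, -0.423, 0.007], [0.498, -0.372, 0.144]]
candle_a 0.93 [421. 334.] 720 [ 0.323 -0.265  0.135] [[0.298, -0.294, 0.014], [0.349, -0.243, 0.144]]
ca
[... 2188 characters left out ...]
-0.368, 0.142]]
candle_a 0.66 [379. 183.] 1261 [ 0.335 -0.161  0.083] [[0.301, -0.248, 0.004], [0.35, -0.151, 0.141]]
mat 0.9 [301. 228.] 3212 [ 0.536 -0.165  0.007] [[0.416, -0.318, 0.003], [0.658, -0.073, 0.01]]
tray 0.71 [399. 326.] 13811 [0.556 0.235 0.01 ] [[0.438, 0.038, 0.004], [0.649, 0.379, 0.069]]
tray 0.21 [286. 358.] 3200 [0.782 0.226 0.038] [[0.704, 0.184, 0.007], [0.853, 0.243, 0.042]]
remote 0.86 [205. 243.] 1181 [ 0.778 -0.202  0.02 ] [[0.686, -0.234, 0.007], [0.859, -0.188, 0.024]]
mug 0.73 [245. 279.] 2639 [0.774 0.037 0.062] [[0.728, -0.024, 0.004], [0.833, 0.056, 0.096]]
spectacle_case 0.7 [285. 357.] 3128 [0.783 0.227 0.038] [[0.705, 0.186, 0.009], [0.853, 0.243, 0.042]]
```

View pictures.

View pics/top.png

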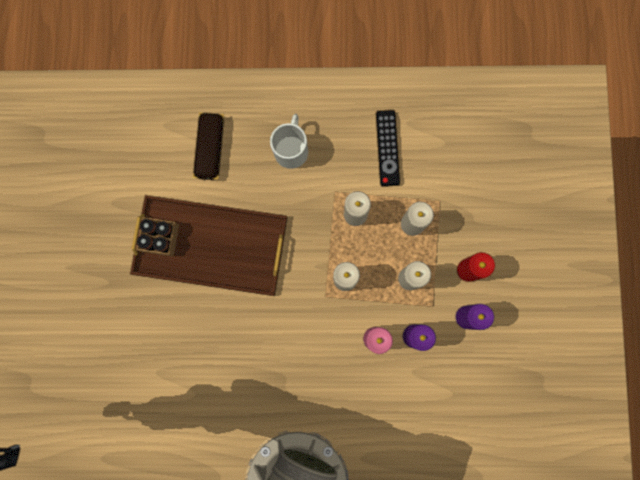

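```bash
python3 - <<'E'
from h import *
from scipy.optimize import least_squares
for n in("top","scene"):
    D=np.load(n+".npz"); P=D["P"]; d=D["d"]
    for g in((.45,-.112),(.455,-.26),(.6,-.14),(.58,-.27)):
        m=(d>0)&(np.hypot(P[...,0]-g[0],P[...,1]-g[1])<.045)
        t=P[m&(P[...,2]>.125)&(P[...,2]<.143)]; s=P[m&(P[...,2]>.03)&(P[...,2]<.14)]
        # circle of known radius 28 fit on side points
        r=least_squares(lambda p:np.hypot(s[:,0]-p[0],s[:,1]-p[1])-.028,g,loss="soft_l1",f_scale=.003)
        top=P[m&(P[...,2]>.12)]
        print(n,"side-fit",np.round(r.x,4),round(float(np.sqrt(np.mean(r.fun**2))),4),len(s),"top bbox mid",np.round((np.percentile(top,3,axis=0)+np.percentile(top,97,axis=0))/2,4)[:2],"topz",np.round(np.percentile(top[:,2],[50,99]),4))
    # tray
    m=(d>0)&(P[...,0]>.4)&(P[...,0]<.68)&(P[...,1]>.0)&(P[...,1]<.42)
    c=P[m&(P[...,2]>.055)]; print("carton",np.round(np.percentile(c,[3,97],axis=0),3).tolist())
    k=m&(P[...,2]>.014)&(P[...,2]<.03); q=P[k][:,:2].astype(np.float32); q=q[(q[:,1]>.03)&(q[:,1]<.39)]
    print("rim rect",cv2.minAreaRect(q)); 
    fl=P[m&(P[...,0]>.48)&(P[...,0]<.6)&(P[...,1]>.08)&(P[...,1]<.25)];print("floor z",np.median(fl[:,2]))
E
```

```text
top side-fit [ 0.4433 -0.1314] 0.0107 214 top bbox mid [ 0.4532 -0.113 ] topz [0.1421 0.152 ]
top side-fit [ 0.4547 -0.2634] 0.0106 320 top bbox mid [ 0.4544 -0.2613] topz [0.1418 0.1529]
top side-fit [ 0.606  -0.1386] 0.0098 367 top bbox mid [ 0.6044 -0.1379] topz [0.1413 0.1521]
top side-fit [ 0.5825 -0.2715] 0.009 372 top bbox mid [ 0.5802 -0.2702] topz [0.1417 0.1519]
carton [[0.521, 0.288, 0.058], [0.583, 0.352, 0.073]]
rim rect ((0.534744381904602, 0.2042386680841446), (0.3412015736103058, 0.190468430519104), 81.19061279296875)
floor z 0.007446124890103878
scene side-fit [ 0.4579 -0.1133] 0.0033 1027 top bbox mid [ 0.4611 -0.1094] topz [0.1401 0.1515]
scene side-fit [ 0.459  -0.2634] 0.0032 884 top bbox mid [ 0.4625 -0.2586] topz [0.14  0.153]
scene side-fit [ 0.6099 -0.1384] 0.0037 1097 top bbox mid [ 0.6133 -0.1339] topz [0.1399 0.1519]
scene side-fit [ 0.5861 -0.2716] 0.0035 668 top bbox mid [ 0.5902 -0.2666] topz [0.1403 0.153 ]
carton [[0.528, 0.292, 0.057], [0.592, 0.356, 0.072]]
rim rect ((0.5395974516868591, 0.20571064949035645), (0.34323590993881226, 0.19164083898067474), 81.37083435058594)
floor z 0.008698522317918012
```

The top view shows four ivory candles on the mat at (357,207), (419,218), (346,277) and (416,276). The look-alikes are red (476,266), purple (478,317), purple (421,337) and pink (379,340). I choose only the four ivory ones on the mat. The tray is centred at about (210,245) with the carton at (157,237), and its free floor is on the right. Next I move over the mat's near-left candle and check from close up.

```bash

python3 -m pendant '[{"travel":[-0.487,0.114,0],"rot":[0,0,-0.11],"fingers":1},{"travel":[-0.974,0.228,0],"rot":[0,0,-0.219],"fingers":1},{"travel":[-0.974,0.228,0],"rot":[0,0,-0.219],"fingers":1},{"travel":[-0.974,0.228,0],"rot":[0,0,-0.219],"fingers":1}]' 40 &&
python3 -m pendant '[{"travel":[-0.85,-0.933,0],"rot":[0,0,0],"fingers":1},{"travel":[-0.85,-0.933,0],"rot":[0,0,0],"fingers":1},{"travel":[-0.85,-0.933,0],"rot":[0,0,0],"fingers":1}]' &&
python3 -m pendant '[{"travel":[-0.85,-0.933,0],"rot":[0,0,0],"fingers":1},{"travel":[-0.85,-0.933,0],"rot":[0,0,0],"fingers":1},{"travel":[-0.85,-0.933,0],"rot":[0,0,0],"fingers":1}]' &&
python3 -m pendant '[{"travel":[0,-0.933,0],"rot":[0,0,0],"fingers":1},{"travel":[0,-0.933,0],"rot":[0,0,0],"fingers":1}]' &&
python3 -m pendant '[{"travel":[0,-0.933,0],"rot":[0,0,0],"fingers":1},{"travel":[0,-0.933,0],"rot":[0,0,0],"fingers":1},{"travel":[0,-0.933,0],"rot":[0,0,0],"fingers":1}]' &&
python3 -m pendant '[{"travel":[0,-0.933,0],"rot":[0,0,0],"fingers":1},{"travel":[0,-0.933,0],"rot":[0,0,0],"fingers":1},{"travel":[0,-0.933,0],"rot":[0,0,0],"fingers":1},{"travel":[0,-0.933,0],"rot":[0,0,0],"fingers":1}]'
cat > look.py <<'E'
from h import *
import sys
from scipy.optimize import least_squares
s=env.get_state(); print(s["clock"],s["tcp_pos"],s["orientation"],s["wrist_force"])
c=cam("wrist"); im,d=env.read_camera("wrist"); P=cloud(d,c); cv2.imwrite("pics/"+sys.argv[1]+".png",im)
for o in env.outline_of("wrist","candle_a"):
    m=o["mask"]&(d>0); Q=P[m]; t=Q[Q[:,2]>np.percentile(Q[:,2],98)-.025]
    print(round(o["conf"],2),np.round(o["xy"]),m.sum(),"top mid",np.round((t.min(0)+t.max(0))/2,4)[:2],"ext",np.round(np.ptp(t,axis=0)[:2],3),"z",np.round(np.percentile(Q[:,2],[50,99]),4),"bgr",np.median(im[m],0))
E
python3 look.py w1
```

```text
clock: 1.1
tcp_pos: [0.254, 0.5597, 0.2497]
orientation: [0.0, 0.003, 1.0, -0.0]
wrist_force: [-1.0, -0.5, 0.1]
finger_gap: 0.0854
grip_force: 0.0
clock: 1.4
tcp_pos: [0.3512, 0.4483, 0.2503]
orientation: [-0.0, -0.001, 1.0, 0.0]
wrist_force: [1.0, 0.7, -0.3]
finger_gap: 0.0853
grip_force: 0.0
clock: 1.7
tcp_pos: [0.4527, 0.3372, 0.2507]
orientation: [-0.0, 0.0, 1.0, 0.0]
wrist_force: [0.5, 0.7, 0.5]
finger_gap: 0.0854
grip_force: 0.0
clock: 1.9
tcp_pos: [0.4525, 0.237, 0.2499]
orientation: [-0.0, 0.0, 1.0, 0.0]
wrist_force: [1.4, 0.1, 1.0]
finger_gap: 0.0854
grip_force: 0.0
clock: 2.2
tcp_pos: [0.4516, 0.1233, 0.2505]
orientation: [-0.0, 0.003, 1.0, -0.0]
wrist_force: [0.1, 0.6, 0.7]
finger_gap: 0.0859
grip_force: 0.0
clock: 2.6
tcp_pos: [0.4526, 0.0136, 0.2504]
orientation: [0.0, 0.002, 1.0, 0.0]
wrist_force: [0.4, 0.7, -0.2]
finger_gap: 0.0854
grip_force: 0.0
2.6 [0.45259093 0.01362535 0.25041193] [8.24449254e-05 1.80238453e-03 9.99998306e-01 3.64923791e-04] [ 0.38652807  0.73031498 -0.19247857]
0.92 [ 49. 344.] 6300 top mid [ 0.5221 -0.1639] ext [0.164 0.218] z [0.0926 0.1473] bgr [104. 122. 132.]
0.92 [ 29. 104.] 1838 top mid [ 0.3407 -0.2228] ext [0.023 0.091] z [0.0537 0.1214] bgr [59. 32. 58.]
0.86 [ 43. 221.] 6114 top mid [ 0.4557 -0.2417] ext [0.051 0.021] z [0.0839 0.1344] bgr [69. 82. 89.]
0.82 [138. 433.] 339 top mid [ 0.618  -0.1476] ext [0.028 0.024] z [0.1458 0.1567] bgr [180. 209. 223.]
0.81 [70. 64.] 12153 top mid [ 0.3201 -0.1739] ext [0.053 0.048] z [0.1281 0.1472] bgr [ 90.  81. 139.]
0.59 [176. 233.] 7521 top mid [ 0.4557 -0.1109] ext [0.056 0.056] z [0.1405 0.1531] bgr [108. 127. 139.]
```

```bash

python3 -m pendant '[{"travel":[-0.026,-1,0],"rot":[0,0,0],"fingers":1},{"travel":[-0.026,-1,0],"rot":[0,0,0],"fingers":1},{"travel":[-0.026,-1,0],"rot":[0,0,0],"fingers":1},{"travel":[-0.026,-1,0],"rot":[0,0,0],"fingers":1}]' |grep -E "tcp|wrist"
python3 -m pendant '[{"travel":[0,-0.05,0],"rot":[0,0,0],"fingers":1},{"travel":[0,-0.05,0],"rot":[0,0,0],"fingers":1}]'|grep -E "tcp|wrist"
python3 look.py w2
```

```text
tcp_pos: [0.4565, -0.1062, 0.2501]
wrist_force: [-0.5, -0.2, -0.3]
tcp_pos: [0.4561, -0.1106, 0.2502]
wrist_force: [-0.5, 0.5, -0.6]
3.3 [ 0.45606122 -0.11057474  0.25024774] [-4.04224683e-05 -7.66462250e-04  9.99999680e-01  2.25081893e-04] [-0.47211185  0.46054022 -0.57667545]
0.91 [232.  50.] 8272 top mid [ 0.3232 -0.1786] ext [0.047 0.055] z [0.1357 0.148 ] bgr [122. 108. 188.]
0.88 [304. 356.] 3970 top mid [ 0.5244 -0.1354] ext [0.159 0.053] z [0.0952 0.1449] bgr [ 90. 107. 118.]
0.7 [ 35. 125.] 4964 top mid [ 0.368  -0.3757] ext [0.053 0.027] z [0.0605 0.1013] bgr [76. 33. 64.]
0.67 [142. 228.] 8515 top mid [ 0.4563 -0.2601] ext [0.056 0.055] z [0.14   0.1525] bgr [101. 119. 131.]
0.65 [104.  56.] 11878 top mid [ 0.3258 -0.2676] ext [0.053 0.054] z [0.1344 0.147 ] bgr [84. 45. 87.]
0.61 [ 41. 236.] 5075 top mid [ 0.4676 -0.333 ] ext [0.067 0.11 ] z [0.0804 0.1255] bgr [16. 19. 71.]
0.58 [323. 236.] 5439 top mid [ 0.4553 -0.1113] ext [0.055 0.055] z [0.1431 0.1537] bgr [150. 177. 192.]
0.57 [165. 319.] 1141 top mid [ 0.5596 -0.2761] ext [0.008 0.025] z [0.0732 0.1354] bgr [ 85. 100. 109.]
```

View pics/w2.png

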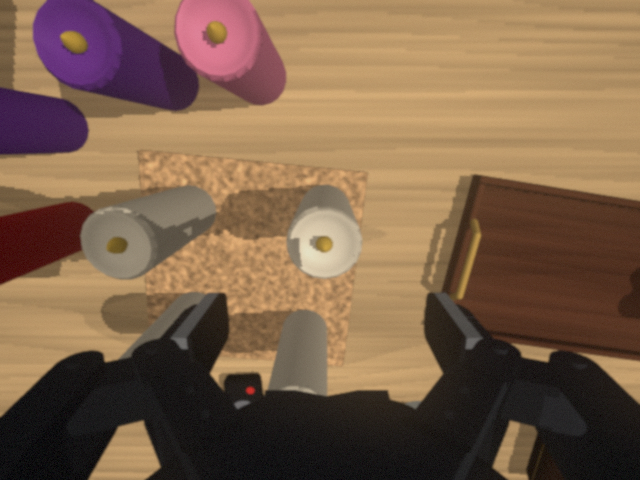

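The close view shows ivory candle A directly below the hand at (325,243), B at (118,245), and pink, purple and red off the mat. I descend, grip, lift a little and weigh.

```bash

cat > wt.py <<'E'
from h import *
F=[]
for i in range(6): env.read_camera("wrist"); s=env.get_state(); F.append(s["wrist_force"])
print("WEIGH t",round(s["clock"],2),np.round(s["tcp_pos"],4),"F",np.round(np.mean(F,0),2),"sd",np.round(np.std(F,0),2),"gap",round(s["finger_gap"],4),"grip",round(s["grip_force"],1))
E
python3 wt.py
python3 -m pendant '[{"travel":[0,0,0.4],"rot":[0,0,0],"fingers":1},{"travel":[0,0,0.8],"rot":[0,0,0],"fingers":1},{"travel":[0,0,1],"rot":[0,0,0],"fingers":1},{"travel":[0,0,1],"rot":[0,0,0],"fingers":1}]' 40|grep -E "tcp|wrist" &&
python3 -m pendant '[{"travel":[0,0,0.12],"rot":[0,0,0],"fingers":1},{"travel":[0,0,0.12],"rot":[0,0,0],"fingers":-1},{"travel":[0,0,0.12],"rot":[0,0,0],"fingers":-1},{"travel":[0,0,0.12],"rot":[0,0,0],"fingers":-1},{"travel":[0,0,0.12],"rot":[0,0,0],"fingers":-1},{"travel":[0,0,0.12],"rot":[0,0,0],"fingers":-1},{"travel":[0,0,0.12],"rot":[0,0,0],"fingers":-1},{"travel":[0,0,0.12],"rot":[0,0,0],"fingers":-1}]' 40
```

```text
WEIGH t 3.7 [ 0.4559 -0.1115  0.2503] F [-0.07 -0.1   0.02] sd [0.5  0.47 0.62] gap 0.0857 grip 0.0
tcp_pos: [0.453, -0.1106, 0.1269]
wrist_force: [0.4, 0.7, -0.0]
clock: 4.9
tcp_pos: [0.457, -0.1123, 0.1175]
orientation: [0.001, 0.0, 1.0, -0.001]
wrist_force: [-0.3, 0.4, 6.5]
finger_gap: 0.0546
grip_force: 44.0
```

```bash

python3 -m pendant '[{"travel":[0,0,-0.06],"rot":[0,0,0],"fingers":-1},{"travel":[0,0,-0.12],"rot":[0,0,0],"fingers":-1},{"travel":[0,0,-0.2],"rot":[0,0,0],"fingers":-1},{"travel":[0,0,-0.2],"rot":[0,0,0],"fingers":-1},{"travel":[0,0,-0.2],"rot":[0,0,0],"fingers":-1}]'|grep -E "tcp|wrist|grip" ; python3 wt.py
```

```text
tcp_pos: [0.456, -0.1119, 0.1401]
wrist_force: [-0.4, -0.7, -4.6]
grip_force: 43.4
WEIGH t 5.7 [ 0.4556 -0.1117  0.1395] F [-0.   -0.31 -4.43] sd [0.58 0.38 0.56] gap 0.0545 grip 43.4
```

Candle A weighs 4.4 N, so it is loaded. I set it back down and go to B (.456,-.260).

```bash

python3 -m pendant '[{"travel":[0,0,0.08],"rot":[0,0,0],"fingers":-1},{"travel":[0,0,0.13],"rot":[0,0,0],"fingers":-1},{"travel":[0,0,0.165],"rot":[0,0,0],"fingers":-1},{"travel":[0,0,0.195],"rot":[0,0,0],"fingers":-1},{"travel":[0,0,0.195],"rot":[0,0,0],"fingers":-1},{"travel":[0,0,0.195],"rot":[0,0,0],"fingers":1},{"travel":[0,0,0.195],"rot":[0,0,0],"fingers":1},{"travel":[0,0,0.195],"rot":[0,0,0],"fingers":1},{"travel":[0,0,0.195],"rot":[0,0,0],"fingers":1},{"travel":[0,0,0.195],"rot":[0,0,0],"fingers":1}]'|grep -E "tcp|wrist|gap" 
python3 -m pendant '[{"travel":[0,0,-0.2],"rot":[0,0,0],"fingers":1},{"travel":[0,0,-0.6],"rot":[0,0,0],"fingers":1},{"travel":[0,0,-1],"rot":[0,0,0],"fingers":1},{"travel":[0,0,-1],"rot":[0,0,0],"fingers":1}]'|grep -E "tcp|wrist|gap" 
python3 -m pendant '[{"travel":[0,-0.4,0],"rot":[0,0,0],"fingers":1},{"travel":[0,-0.8,0],"rot":[0,0,0],"fingers":1},{"travel":[0,-1,0],"rot":[0,0,0],"fingers":1}]'|grep -E "tcp" 
python3 -m pendant '[{"travel":[0,-0.24,0],"rot":[0,0,0],"fingers":1},{"travel":[0,-0.24,0],"rot":[0,0,0],"fingers":1},{"travel":[0,-0.24,0],"rot":[0,0,0],"fingers":1}]'|grep -E "tcp" 
python3 look.py w3
```

```text
tcp_pos: [0.456, -0.1119, 0.1164]
wrist_force: [-1.1, 0.1, -1.3]
finger_gap: 0.085
tcp_pos: [0.4591, -0.1132, 0.2429]
wrist_force: [-0.0, 0.2, -0.6]
finger_gap: 0.0852
tcp_pos: [0.4561, -0.2348, 0.2364]
tcp_pos: [0.4555, -0.2609, 0.2358]
7.7 [ 0.45545322 -0.26085232  0.23583644] [-4.17560161e-04  9.32025467e-04  9.99999302e-01  5.94010033e-04] [0.28762071 0.14889174 0.20960613]
0.98 [141. 118.] 10534 top mid [ 0.367  -0.3906] ext [0.056 0.055] z [0.135  0.1472] bgr [112.  52.  99.]
0.79 [326. 242.] 6078 top mid [ 0.4563 -0.2614] ext [0.056 0.055] z [0.143  0.1534] bgr [154. 181. 197.]
0.79 [312.  48.] 8106 top mid [ 0.3282 -0.2692] ext [0.048 0.055] z [0.1371 0.1482] bgr [119.  54. 103.]
0.78 [427. 359.] 1456 top mid [ 0.4532 -0.2214] ext [0.031 0.032] z [0.0675 0.2863] bgr [ 89. 105. 116.]
0.73 [446.  48.] 9281 top mid [ 0.3249 -0.1793] ext [0.043 0.056] z [0.1348 0.1476] bgr [115. 108. 183.]
0.59 [317. 355.] 4894 top mid [ 0.5668 -0.2701] ext [0.024 0.054] z [0.1081 0.1472] bgr [ 97. 115. 126.]
0.58 [513. 236.] 9372 top mid [ 0.4542 -0.1116] ext [0.056 0.055] z [0.1397 0.1523] bgr [ 99. 125. 142.]
0.56 [162. 255.] 8493 top mid [ 0.4749 -0.3972] ext [0.055 0.055] z [0.1339 0.1467] bgr [ 27.  34. 109.]
0.35 [384. 253.] 28215 top mid [ 0.5238 -0.1982] ext [0.264 0.273] z [0.0074 0.0092] bgr [ 97. 141. 183.]
```

```bash

python3 -m pendant '[{"travel":[0,0,0.4],"rot":[0,0,0],"fingers":1},{"travel":[0,0,0.8],"rot":[0,0,0],"fingers":1},{"travel":[0,0,1],"rot":[0,0,0],"fingers":1},{"travel":[0,0,1],"rot":[0,0,0],"fingers":-1},{"travel":[0,0,1],"rot":[0,0,0],"fingers":-1},{"travel":[0,0,1],"rot":[0,0,0],"fingers":-1},{"travel":[0,0,1],"rot":[0,0,0],"fingers":-1},{"travel":[0,0,1],"rot":[0,0,0],"fingers":-1},{"travel":[0,0,1],"rot":[0,0,0],"fingers":-1},{"travel":[0,0,1],"rot":[0,0,0],"fingers":-1}]' 40|grep -E "tcp|wrist|gap|grip" 
python3 -m pendant '[{"travel":[0,0,-0.06],"rot":[0,0,0],"fingers":-1},{"travel":[0,0,-0.12],"rot":[0,0,0],"fingers":-1},{"travel":[0,0,-0.2],"rot":[0,0,0],"fingers":-1},{"travel":[0,0,-0.2],"rot":[0,0,0],"fingers":-1},{"travel":[0,0,-0.2],"rot":[0,0,0],"fingers":-1}]'|grep -E "tcp|wrist|grip" ; python3 wt.py
```

```text
tcp_pos: [0.4565, -0.2612, 0.1176]
wrist_force: [-0.9, -0.4, 6.0]
finger_gap: 0.056
grip_force: 43.0
tcp_pos: [0.456, -0.2608, 0.1408]
wrist_force: [-0.6, -0.2, -1.4]
grip_force: 42.8
WEIGH t 9.6 [ 0.4556 -0.2605  0.1401] F [ 0.38 -0.03 -1.  ] sd [0.57 0.22 0.19] gap 0.0561 grip 42.8
```

B weighs about 1.2 N, so it is empty. I carry it to tray slot y=+10 mm (world .5385,.215).

```bash

python3 -m pendant '[{"travel":[0,0,-0.2],"rot":[0,0,0],"fingers":-1},{"travel":[0,0,-0.5],"rot":[0,0,0],"fingers":-1},{"travel":[0,0,-0.8],"rot":[0,0,0],"fingers":-1},{"travel":[0,0,-1],"rot":[0,0,0],"fingers":-1}]'|grep tcp
python3 -m pendant '[{"travel":[0,0,-0.25],"rot":[0,0,0],"fingers":-1},{"travel":[0,0,-0.25],"rot":[0,0,0],"fingers":-1}]'|grep tcp
python3 -m pendant '[{"travel":[-0.04,0.2,0],"rot":[0,0,0],"fingers":-1},{"travel":[-0.08,0.45,0],"rot":[0,0,0],"fingers":-1},{"travel":[-0.13,0.72,0],"rot":[0,0,0],"fingers":-1},{"travel":[-0.173,0.99,0],"rot":[0,0,0],"fingers":-1}]'|grep tcp
python3 -m pendant '[{"travel":[-0.05,0.26,0],"rot":[0,0,0],"fingers":-1},{"travel":[-0.09,0.52,0],"rot":[0,0,0],"fingers":-1},{"travel":[-0.13,0.77,0],"rot":[0,0,0],"fingers":-1},{"travel":[-0.173,0.99,0],"rot":[0,0,0],"fingers":-1}]'|grep tcp
python3 -m pendant '[{"travel":[-0.05,0.26,0],"rot":[0,0,0],"fingers":-1},{"travel":[-0.09,0.52,0],"rot":[0,0,0],"fingers":-1},{"travel":[-0.13,0.77,0],"rot":[0,0,0],"fingers":-1},{"travel":[-0.173,0.99,0],"rot":[0,0,0],"fingers":-1}]'|grep tcp
python3 -m pendant '[{"travel":[-0.05,0.26,0],"rot":[0,0,0],"fingers":-1},{"travel":[-0.09,0.52,0],"rot":[0,0,0],"fingers":-1},{"travel":[-0.13,0.77,0],"rot":[0,0,0],"fingers":-1},{"travel":[-0.173,0.99,0],"rot":[0,0,0],"fingers":-1},{"travel":[-0.173,0.99,0],"rot":[0,0,0],"fingers":-1}]'|grep tcp
python3 -m pendant '[{"travel":[0,0,0.2],"rot":[0,0,0],"fingers":-1},{"travel":[0,0,0.5],"rot":[0,0,0],"fingers":-1},{"travel":[0,0,0.8],"rot":[0,0,0],"fingers":-1},{"travel":[0,0,1],"rot":[0,0,0],"fingers":-1},{"travel":[0,0,1],"rot":[0,0,0],"fingers":-1}]'
python3 - <<'E'
from h import *
for n in("scene",):
    c=cam(n); im,d=env.read_camera(n); P=cloud(d,c); cv2.imwrite("pics/s2.png",im[100:480,100:600])
    m=(d>0)&(np.hypot(P[...,0]-.5385,P[...,1]-.215)<.05)
    for a,b in((.055,.075),(.075,.1),(.1,.12)):
        q=P[m&(P[...,2]>a)&(P[...,2]<b)]; print(a,len(q),np.round((q.min(0)+q.max(0))/2,4))
    q=P[m&(P[...,2]>.03)];print("lowest",np.percentile(q[:,2],1))
E
```

```text
tcp_pos: [0.4563, -0.261, 0.2629]
tcp_pos: [0.4573, -0.2618, 0.2946]
tcp_pos: [0.4764, -0.1407, 0.2893]
tcp_pos: [0.497, -0.0215, 0.2894]
tcp_pos: [0.5178, 0.0972, 0.2893]
tcp_pos: [0.5389, 0.2173, 0.2887]
clock: 12.4
tcp_pos: [0.5358, 0.213, 0.1658]
orientation: [-0.004, 0.001, 1.0, -0.001]
wrist_force: [-1.0, -0.0, -0.8]
finger_gap: 0.056
grip_force: 43.3
0.055 244 [0.5416 0.2193 0.0649]
0.075 344 [0.5414 0.2196 0.0875]
0.1 280 [0.5422 0.2184 0.11  ]
lowest 0.06593387430732274
```

View pics/s2.png

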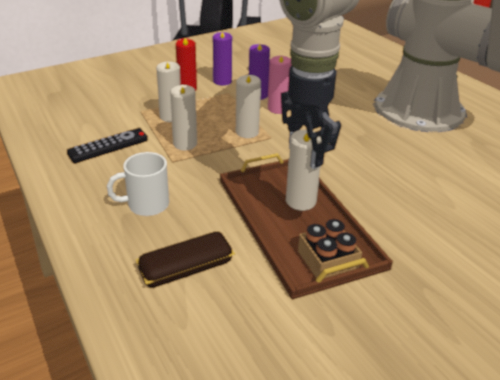

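The scene view shows the ivory candle held upright over the tray beside the carton, with the three others still standing on the mat. I lower it slowly.

```bash

python3 -m pendant '[{"travel":[0,0,0.12],"rot":[0,0,0],"fingers":-1},{"travel":[0,0,0.24],"rot":[0,0,0],"fingers":-1},{"travel":[0,0,0.32],"rot":[0,0,0],"fingers":-1},{"travel":[0,0,0.36],"rot":[0,0,0],"fingers":-1},{"travel":[0,0,0.39],"rot":[0,0,0],"fingers":-1},{"travel":[0,0,0.415],"rot":[0,0,0],"fingers":-1},{"travel":[0,0,0.43],"rot":[0,0,0],"fingers":-1},{"travel":[0,0,0.43],"rot":[0,0,0],"fingers":-1}]'|grep -E "tcp|wrist"; python3 wt.py
```

```text
tcp_pos: [0.5396, 0.2146, 0.1197]
wrist_force: [-0.3, 0.5, 1.9]
WEIGH t 13.55 [0.5396 0.2146 0.1196] F [ 0.22 -0.88  3.28] sd [0.33 0.47 1.24] gap 0.056 grip 43.8
```

```bash

python3 -m pendant '[{"travel":[0,0,0],"rot":[0,0,0],"fingers":1},{"travel":[0,0,0],"rot":[0,0,0],"fingers":1},{"travel":[0,0,0],"rot":[0,0,0],"fingers":1},{"travel":[0,0,0],"rot":[0,0,0],"fingers":1},{"travel":[0,0,0],"rot":[0,0,0],"fingers":1},{"travel":[0,0,-0.2],"rot":[0,0,0],"fingers":1},{"travel":[0,0,-0.6],"rot":[0,0,0],"fingers":1},{"travel":[0,0,-1],"rot":[0,0,0],"fingers":1},{"travel":[0,0,-1],"rot":[0,0,0],"fingers":1}]'|grep -E "tcp|wrist|gap"
python3 -m pendant '[{"travel":[-0.06,-0.32,0],"rot":[0,0,0],"fingers":1},{"travel":[-0.12,-0.65,0],"rot":[0,0,0],"fingers":1},{"travel":[-0.183,-0.98,0],"rot":[0,0,0],"fingers":1}]'|grep tcp
python3 -m pendant '[{"travel":[-0.06,-0.32,0],"rot":[0,0,0],"fingers":1},{"travel":[-0.12,-0.65,0],"rot":[0,0,0],"fingers":1},{"travel":[-0.183,-0.98,0],"rot":[0,0,0],"fingers":1}]'|grep tcp
python3 -m pendant '[{"travel":[-0.06,-0.32,0],"rot":[0,0,0],"fingers":1},{"travel":[-0.12,-0.65,0],"rot":[0,0,0],"fingers":1},{"travel":[-0.183,-0.98,0],"rot":[0,0,0],"fingers":1},{"travel":[-0.183,-0.98,0],"rot":[0,0,0],"fingers":1},{"travel":[-0.183,-0.98,0],"rot":[0,0,0],"fingers":1}]'|grep tcp
python3 look.py w4
```

```text
tcp_pos: [0.5423, 0.2154, 0.2464]
wrist_force: [-0.5, -0.6, 0.4]
finger_gap: 0.0855
tcp_pos: [0.561, 0.0961, 0.2388]
tcp_pos: [0.5829, -0.0222, 0.2387]
tcp_pos: [0.6045, -0.1392, 0.2382]
15.55 [ 0.60451814 -0.13920262  0.23815195] [-4.92327574e-04  1.30023681e-03  9.99998932e-01  4.50346944e-04] [-0.32501386  0.20793847  0.70092991]
0.96 [364.  34.] 6360 top mid [ 0.4678 -0.111 ] ext [0.03  0.055] z [0.1408 0.1494] bgr [113. 134. 148.]
0.92 [154. 209.] 8799 top mid [ 0.5838 -0.2684] ext [0.055 0.055] z [0.1407 0.1528] bgr [104. 122. 133.]
0.85 [42. 79.] 5766 top mid [ 0.4771 -0.3836] ext [0.053 0.03 ] z [0.0618 0.1012] bgr [22. 27. 99.]
0.73 [330. 245.] 5971 top mid [ 0.6073 -0.1366] ext [0.056 0.055] z [0.143  0.1536] bgr [140. 165. 180.]
```

```bash

python3 -m pendant '[{"travel":[-0.02,0.018,0.4],"rot":[0,0,0],"fingers":1},{"travel":[-0.02,0.018,0.8],"rot":[0,0,0],"fingers":1},{"travel":[-0.02,0.018,1],"rot":[0,0,0],"fingers":1},{"travel":[-0.02,0.018,1],"rot":[0,0,0],"fingers":-1},{"travel":[-0.02,0.018,1],"rot":[0,0,0],"fingers":-1},{"travel":[-0.02,0.018,1],"rot":[0,0,0],"fingers":-1},{"travel":[-0.02,0.018,1],"rot":[0,0,0],"fingers":-1},{"travel":[-0.02,0.018,1],"rot":[0,0,0],"fingers":-1},{"travel":[-0.02,0.018,1],"rot":[0,0,0],"fingers":-1},{"travel":[-0.02,0.018,1],"rot":[0,0,0],"fingers":-1}]' 40|grep -E "tcp|wrist|gap|grip" 
python3 -m pendant '[{"travel":[0,0,-0.06],"rot":[0,0,0],"fingers":-1},{"travel":[0,0,-0.12],"rot":[0,0,0],"fingers":-1},{"travel":[0,0,-0.2],"rot":[0,0,0],"fingers":-1},{"travel":[0,0,-0.2],"rot":[0,0,0],"fingers":-1},{"travel":[0,0,-0.2],"rot":[0,0,0],"fingers":-1}]'|grep -E "tcp|wrist|grip" ; python3 wt.py
```

```text
tcp_pos: [0.608, -0.1364, 0.1202]
wrist_force: [0.1, -0.6, 4.7]
finger_gap: 0.0556
grip_force: 42.9
tcp_pos: [0.6074, -0.1362, 0.1433]
wrist_force: [0.7, -0.2, -1.4]
grip_force: 42.7
WEIGH t 17.45 [ 0.607  -0.1361  0.1425] F [-0.06  0.33 -1.52] sd [0.47 0.35 0.3 ] gap 0.0557 grip 42.7
```

C weighs about 1.5 N, so it is empty and D must be loaded along with A. I carry C to tray slot y=-105 mm (world .521,.101).

```bash

python3 -m pendant '[{"travel":[0,0,-0.2],"rot":[0,0,0],"fingers":-1},{"travel":[0,0,-0.4],"rot":[0,0,0],"fingers":-1},{"travel":[0,0,-0.5],"rot":[0,0,0],"fingers":-1},{"travel":[0,0,-0.5],"rot":[0,0,0],"fingers":-1}]'|grep tcp
python3 -m pendant '[{"travel":[0.08,0.22,0],"rot":[0,0,0],"fingers":-1},{"travel":[0.17,0.47,0],"rot":[0,0,0],"fingers":-1},{"travel":[0.26,0.73,0],"rot":[0,0,0],"fingers":-1},{"travel":[0.358,0.988,0],"rot":[0,0,0],"fingers":-1}]'|grep tcp
python3 -m pendant '[{"travel":[0.09,0.25,0],"rot":[0,0,0],"fingers":-1},{"travel":[0.18,0.5,0],"rot":[0,0,0],"fingers":-1},{"travel":[0.27,0.75,0],"rot":[0,0,0],"fingers":-1},{"travel":[0.358,0.988,0],"rot":[0,0,0],"fingers":-1},{"travel":[0.358,0.988,0],"rot":[0,0,0],"fingers":-1},{"travel":[0.358,0.988,0],"rot":[0,0,0],"fingers":-1}]'
python3 wt.py
python3 -m pendant '[{"travel":[0,0,0.15],"rot":[0,0,0],"fingers":-1},{"travel":[0,0,0.35],"rot":[0,0,0],"fingers":-1},{"travel":[0,0,0.5],"rot":[0,0,0],"fingers":-1},{"travel":[0,0,0.58],"rot":[0,0,0],"fingers":-1},{"travel":[0,0,0.62],"rot":[0,0,0],"fingers":-1},{"travel":[0,0,0.645],"rot":[0,0,0],"fingers":-1},{"travel":[0,0,0.665],"rot":[0,0,0],"fingers":-1},{"travel":[0,0,0.68],"rot":[0,0,0],"fingers":-1},{"travel":[0,0,0.68],"rot":[0,0,0],"fingers":-1}]'|grep -E "tcp|wrist"; python3 wt.py
```

```text
tcp_pos: [0.6084, -0.1365, 0.2049]
tcp_pos: [0.5632, -0.0165, 0.2012]
clock: 18.85
tcp_pos: [0.5207, 0.1015, 0.2019]
orientation: [-0.001, -0.001, 1.0, -0.0]
wrist_force: [0.5, -0.3, -1.5]
finger_gap: 0.0557
grip_force: 43.2
WEIGH t 19.15 [0.5217 0.1001 0.2027] F [ 0.22 -0.15 -1.53] sd [0.46 0.55 0.35] gap 0.0556 grip 43.2
tcp_pos: [0.5222, 0.101, 0.1223]
wrist_force: [0.5, -1.2, 1.8]
WEIGH t 20.35 [0.5221 0.101  0.1222] F [-0.11 -0.65  4.29] sd [0.57 0.24 1.4 ] gap 0.0553 grip 43.7
```

```bash

python3 -m pendant '[{"travel":[0,0,0],"rot":[0,0,0],"fingers":1},{"travel":[0,0,0],"rot":[0,0,0],"fingers":1},{"travel":[0,0,0],"rot":[0,0,0],"fingers":1},{"travel":[0,0,0],"rot":[0,0,0],"fingers":1},{"travel":[0,0,0],"rot":[0,0,0],"fingers":1},{"travel":[0,0,-0.2],"rot":[0,0,0],"fingers":1},{"travel":[0,0,-0.6],"rot":[0,0,0],"fingers":1},{"travel":[0,0,-1],"rot":[0,0,0],"fingers":1},{"travel":[0,0,-1],"rot":[0,0,0],"fingers":1}]'
python3 -m pendant '[{"travel":[0.3,0,-0.3],"rot":[0,0,0],"fingers":1},{"travel":[0.6,0,-0.5],"rot":[0,0,0],"fingers":1},{"travel":[0.8,0,-0.5],"rot":[0,0,0],"fingers":1},{"travel":[0.8,0,-0.5],"rot":[0,0,0],"fingers":1},{"travel":[0.8,0,-0.5],"rot":[0,0,0],"fingers":1}]'
python3 - <<'E'
from h import *
c=cam("scene"); im,d=env.read_camera("scene"); P=cloud(d,c); cv2.imwrite("pics/s3.png",im)
for g in((.5396,.2146),(.522,.101),(.455,-.111),(.584,-.269)):
    m=(d>0)&(np.hypot(P[...,0]-g[0],P[...,1]-g[1])<.045)
    print(g,[np.round((P[k].min(0)+P[k].max(0))/2,3)[:2].tolist() for k in (m&(P[...,2]>.04)&(P[...,2]<.06),m&(P[...,2]>.11)&(P[...,2]<.13))])
print(env.get_state()["wrist_force"])
E
```

```text
clock: 21.25
tcp_pos: [0.5247, 0.1012, 0.2483]
orientation: [0.006, 0.0, 1.0, 0.0]
wrist_force: [0.7, 0.1, -0.2]
finger_gap: 0.0856
grip_force: 0.0
clock: 21.75
tcp_pos: [0.4253, 0.1011, 0.3014]
orientation: [0.001, 0.0, 1.0, 0.0]
wrist_force: [0.1, -0.6, -0.2]
finger_gap: 0.0854
grip_force: 0.0
(0.5396, 0.2146) [[0.546, 0.221], [0.545, 0.22]]
(0.522, 0.101) [[0.53, 0.109], [0.53, 0.109]]
(0.455, -0.111) [[0.462, -0.105], [0.462, -0.101]]
(0.584, -0.269) [[0.589, -0.262], [0.589, -0.26]]
[ 0.33426303  0.67407756 -0.62222534]
```

View pics/s3.png

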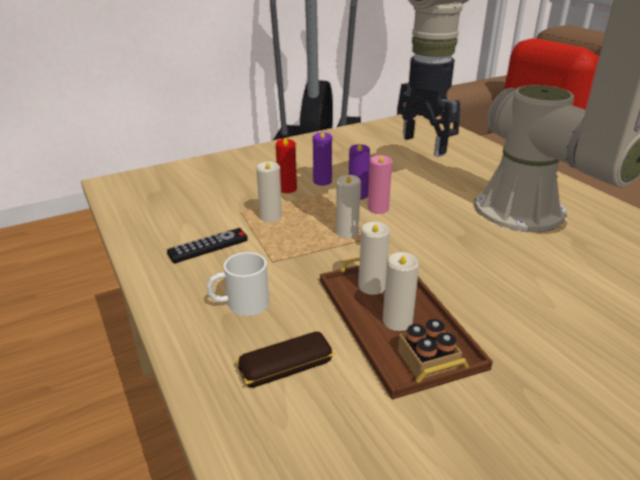

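The scene view shows two ivory candles upright on the tray at (374,260) and (400,292), and two upright on the mat at (269,192) and (347,208). The bystanders are untouched and the hand is clear, so I hand in.

```bash
python3 -c "
from workcell import env
print(env.hand_in())"
```

```text
the job is handed in; nothing more can be done
None
```

I handed the job in with the two empty candles (about 1.2 N and 1.5 N when lifted) upright on the tray floor and the other two upright on the mat, one weighed at 4.4 N and the last taken as loaded by elimination, not lifted; the remote, mug and spectacle case look untouched in the last picture, and no verdict came back.

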